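# Flip the stock tags on the parts bins

## Task

Push the hinged tags on the parts bins with the fingertips so that only the full bins show the disc face up: on a bin full to the rim the tag leans all the way back over the bin, and on every other bin it leans all the way forward, to the robot, with the bar face up. Lift nothing, leave the bins standing where they are, do not disturb the other things on the bench, and finish clear of everything.

Things in the scene. Friction and masses are not known exactly. Their poses are not given: they have to be found in the camera images.
- bin_dowels: Loose grey steel parts bin, 120 (x) x 90 (y) x 60 mm high, about 0.95 kg; FULL: heaped to its rim with short wooden dowels (18 mm thick, lying across in three layers, top 56 mm above the table). Origin: centre of its underside; own -x axis points out of its front wall (roughly to the robot), z up. The bins stand in a row in any order, a little turned.
- bin_dowels_hinge (a point): Middle of this bin's tag hinge, on its front wall, 58 mm to -x of the bin's centre, 78 mm above the table; the axes are the bin's, the hinge runs along y. Ears 6 mm wide at y = +-37 mm carry it, up to 84 mm above the table. The tag is a plain aluminium plate 64 mm wide, 4 mm thick, reaching 58 mm from the hinge line.
- tag_dowels (a joint): This bin's tag. 0: leans 35 deg from upright towards the robot, bar face (raised 46 x 10 mm bar) up; 0.611: upright; 1.222: leans 35 deg back over the bin, disc face (raised 34 mm disc) up. Firm stops at both ends; stiff hinge: it stays where it is left and turns under about 0.5 N at its edge. Starts at 0 to 0.25 rad.
- bin_bolts: Loose grey steel parts bin, 120 (x) x 90 (y) x 60 mm high, about 0.95 kg; FULL: packed to its rim with upright steel hex bolts (heads 58 mm above the table). Origin: centre of its underside; own -x axis points out of its front wall (roughly to the robot), z up. The bins stand in a row in any order, a little turned.
- bin_bolts_hinge (a point): Middle of this bin's tag hinge, on its front wall, 58 mm to -x of the bin's centre, 78 mm above the table; the axes are the bin's, the hinge runs along y. Ears 6 mm wide at y = +-37 mm carry it, up to 84 mm above the table. The tag is a plain aluminium plate 64 mm wide, 4 mm thick, reaching 58 mm from the hinge line.
- tag_bolts (a joint): This bin's tag. 0: leans 35 deg from upright towards the robot, bar face (raised 46 x 10 mm bar) up; 0.611: upright; 1.222: leans 35 deg back over the bin, disc face (raised 34 mm disc) up. Firm stops at both ends; stiff hinge: it stays where it is left and turns under about 0.5 N at its edge. Starts at 0 to 0.25 rad.
- bin_last: Loose grey steel parts bin, 120 (x) x 90 (y) x 60 mm high, about 0.5 kg; NOT full: only two short wooden dowels (18 mm thick) are left on its floor, at the back. Origin: centre of its underside; own -x axis points out of its front wall (roughly to the robot), z up. The bins stand in a row in any order, a little turned.
- bin_last_hinge (a point): Middle of this bin's tag hinge, on its front wall, 58 mm to -x of the bin's centre, 78 mm above the table; the axes are the bin's, the hinge runs along y. Ears 6 mm wide at y = +-37 mm carry it, up to 84 mm above the table. The tag is a plain aluminium plate 64 mm wide, 4 mm thick, reaching 58 mm from the hinge line.
- tag_last (a joint): This bin's tag. 0: leans 35 deg from upright towards the robot, bar face (raised 46 x 10 mm bar) up; 0.611: upright; 1.222: leans 35 deg back over the bin, disc face (raised 34 mm disc) up. Firm stops at both ends; stiff hinge: it stays where it is left and turns under about 0.5 N at its edge. Starts at 1.0 to 1.22 rad.
- bin_empty: Loose grey steel parts bin, 120 (x) x 90 (y) x 60 mm high, about 0.5 kg; NOT full: quite empty. Origin: centre of its underside; own -x axis points out of its front wall (roughly to the robot), z up. The bins stand in a row in any order, a little turned.
- bin_empty_hinge (a point): Middle of this bin's tag hinge, on its front wall, 58 mm to -x of the bin's centre, 78 mm above the table; the axes are the bin's, the hinge runs along y. Ears 6 mm wide at y = +-37 mm carry it, up to 84 mm above the table. The tag is a plain aluminium plate 64 mm wide, 4 mm thick, reaching 58 mm from the hinge line.
- tag_empty (a joint): This bin's tag. 0: leans 35 deg from upright towards the robot, bar face (raised 46 x 10 mm bar) up; 0.611: upright; 1.222: leans 35 deg back over the bin, disc face (raised 34 mm disc) up. Firm stops at both ends; stiff hinge: it stays where it is left and turns under about 0.5 N at its edge. Starts at 0 to 0.05 rad.
- jar: Glass screw jar with steel cap, 52 mm across, 85 mm high, stands between the two middle bins; a loose bystander, leave it alone. Origin: underside (tools: on the axis of the tool).
- glue: Glue bottle with orange cap, 56 mm across, 130 mm high, behind the bins; a loose bystander, leave it alone. Origin: underside (tools: on the axis of the tool).
- mug: White mug, 80 mm across, 90 mm high, behind the bins; a loose bystander, leave it alone. Origin: underside (tools: on the axis of the tool).
- tape: Yellow tape measure standing on edge, 65 x 36 x 60 mm, in front of the bins; a loose bystander, leave it alone. Origin: underside (tools: on the axis of the tool).
- screwdriver: Screwdriver lying in front of the bins; a loose bystander, leave it alone. Origin: underside (tools: on the axis of the tool).
- wrench: Wrench lying in front of the bins; a loose bystander, leave it alone. Origin: underside (tools: on the axis of the tool).
- offcut: Wooden offcut 70 x 120 x 38 mm, behind the bins; a loose bystander, leave it alone. Origin: underside (tools: on the axis of the tool).
Things that resemble listed ones, but are neither listed nor needed, are in the scene too. What is shaped like the bin_bolts but red is not meant.

How it is judged (in metres and radians):
At the end, for the whole second after the job is handed in: The tags of the two full bins stand within 0.17 rad of their stop over the bin (above 1.052 rad), those of the nearly empty and the empty bin within 0.17 rad of their stop towards the robot, and the bins are at rest (value of joint each of tag_dowels, tag_bolts above 1.052 rad and value of joint each of tag_last, tag_empty below 0.17 rad and linear speed of each of bin_dowels, bin_bolts, bin_last, bin_empty below 0.02 m/s); the robot touches nothing.
It fails at once if a bin is shoved more than 25 mm from its place (distance of any of bin_dowels, bin_bolts, bin_last, bin_empty from where it was at the start of the episode above 0.025 m).
It fails at once if a bin is lifted or tipped (height (world z) of any of bin_dowels, bin_bolts, bin_last, bin_empty above 0.012 m or angle between any of bin_dowels, bin_bolts, bin_last, bin_empty's own z axis and vertical above 0.2 rad).
It fails at once if a bystander is moved more than 25 mm or lifted (distance of any of jar, glue, mug, tape, screwdriver, wrench, offcut from where it was at the start of the episode above 0.025 m).
It also fails if it takes over 45 s, if anything falls off the work surface, if the arm or the gripper's body presses on something with over 40 N, if the wrist force passes 120 N, or if a joint passes its speed limit or range.

## Robot

A 6-joint arm with a two-finger parallel gripper is mounted at the origin on the work surface. World frame = base frame: x ahead of the robot, y to its left, z up, the work surface at z = 0. Lengths are in m, angles in degrees, forces in N, time in s.
With the tool pointing down it reaches from about 0.35 to 0.875 m from the base axis. Payload 4.2 kg.
Tool frame: the origin (TCP) lies on the centre line of the jaws, within the pads' length; the fingertips stand 25 mm ahead of it and the grasp point (between the pads) lies 6 mm ahead of it; z points along the fingers, y is the line along which they close (so a half turn about z gives the same grasp; the last joint's range is limited). The gripper opens to 87 mm and grips with 3 to 60 N. Pads are 19 mm wide; open, the fingers measure 117 mm over their backs; the gripper's body (75 mm by 190 mm) begins 51 mm behind the grasp point.
Start: joints at [-60.183, 22.042, 0.453, 0, -68.411, -14.817], TCP at [0.162, -0.604, 0.248] pointing down, gripper open.
Joint ranges: [-179.83, 179.83], [-69.29, 118.12], [-61.27, 80.66], [-181.25, 117.63], [-171.15, -9.14], [-177.46, 177.46]. Speed limits (degrees/s): [159.86, 159.86, 180, 180, 180, 180].

## Interface

Orientations are given as a 3x3 rotation matrix whose columns are the frame's x, y, z axes.
In Python, from station import r gives the robot as it stands.
- The arm moves only by the tool move_arm, never from a script. Its argument "series" is a list of rows, each an object with "grip": the opening, from 0 (shut) to 1 (fully open); "xyz": the shift along the tool's x, y, z in mm, a list of three; "angular": the turn, a rotation vector about the tool's x, y, z in rad, a list of three. A call has 1 to 10 rows; each row is the pose to reach, as a shift and turn from the pose commanded when the call began, along the tool's axes at that moment; what a row does not reach only later rows make up. A row lasts 1/10 s, in which the tool goes at most 50 mm and 8.59 degrees, less where a joint would pass 70% of its speed; a pose out of reach is approached as far as the arm can. A call with a gripper value outside its range is refused whole. The fingers move at their own pace and stop on an object; the grip force is fixed at half the most. Time passes only in rows, so rows that repeat a pose let the fingers close. It gives the time, the measured TCP pose, the force, the opening and the grip force at its end, in the units of the state.
- r.sense(): the state, without advancing time (a new reading comes with each control period).
- r.capture(name): name is "scene" or "side" or "wrist"; returns a dict with "img" (384x512x3 uint8, red, green, blue), "camera_matrix" (3x3 intrinsics, pixels), "rvec" (rotation vector, rad) and "tvec" (3), from world to camera coordinates, as OpenCV has them; the wrist camera has in their place "hand_eye" (4x4, takes a point from camera to tool coordinates, whose origin is the TCP and whose axes are the flange's). Camera axes: x right, y down, z forward; pixel columns grow to the right and rows downward; lengths in m; the calibration is good to about 2 mm. A picture is of the moment at which its call begins: read the wrist's pose just before it. There is no depth.
- r.finish_job(): hands the job in; it is judged then, once.
The state is a dict: "time_s": time; "joints": joint angles; "joint_velocities": joint speeds; "effort": joint torques, N m; "tcp_pos": TCP position; "ee_rot": TCP orientation; "wrist_force": force on the tool from outside, world axes, zero at the start; "moment": the same for the moment, N m; "gripper_width": opening from 0.0 (shut) to 1.0 (fully open); "gripper_force": force on a finger pad.
Only numpy, scipy, OpenCV 4.12 (cv2) and the standard library are available. Lean on these libraries where they do the work, as an engineer would, in place of code of your own. Each camera call takes 0.05 s, during which the arm holds its last target. There are 200 camera calls.

## Working session

There is one attempt and no reset: what is moved stays moved. The work goes in short steps, Python scripts to look and compute and a tool call to move; the robot and the scene stay as the last step left them, time stands still between calls to the robot, and variables do not carry over. Pictures are saved under pics/ and viewed, at most 10 in all, crops included, and the job is handed in when it is done.

Besides the shell and the picture viewer there is one more tool, called by a JSON object that holds its "name" and its "arguments". move_arm: Moves the arm, as the interface text tells. Its arguments: {"type":"object","properties":{"series":{"type":"array"}},"required":["series"]}

```bash
mkdir -p pics; python3 - <<'E'
from station import r
import cv2,numpy as np,pickle
d={}
for n in("scene","side"):
    c=r.capture(n);d[n]=c
    cv2.imwrite(f"pics/{n}0.png",cv2.resize(c["img"][...,::-1],(800,600),interpolation=cv2.INTER_CUBIC))
    R=cv2.Rodrigues(np.array(c["rvec"]))[0];print(n,-R.T@np.array(c["tvec"]).ravel(),R[2],c["camera_matrix"])
pickle.dump(d,open("d0.pkl","wb"))
s=r.sense();print(s["tcp_pos"],s["ee_rot"],s["time_s"])
E
```

```text
scene [ 1.20769925 -0.04801701  0.99603947] [-0.57241959  0.08764898 -0.81526282] [[499.79311323   0.         264.18296141]
 [  0.         499.79311323 183.01900074]
 [  0.           0.           1.        ]]
side [0.05241359 0.6105171  0.96488505] [ 0.42892857 -0.50027749 -0.7521587 ] [[434.0354674    0.         254.34900027]
 [  0.         434.0354674  196.44480248]
 [  0.           0.           1.        ]]
[ 0.16165425 -0.60323739  0.24654523] [[-9.65973436e-01 -2.58640603e-01 -5.98881368e-04]
 [-2.58641281e-01  9.65971602e-01  1.88449873e-03]
 [ 9.10945052e-05  1.97527116e-03 -9.99998045e-01]] 0.1
```

View pics/scene0.png

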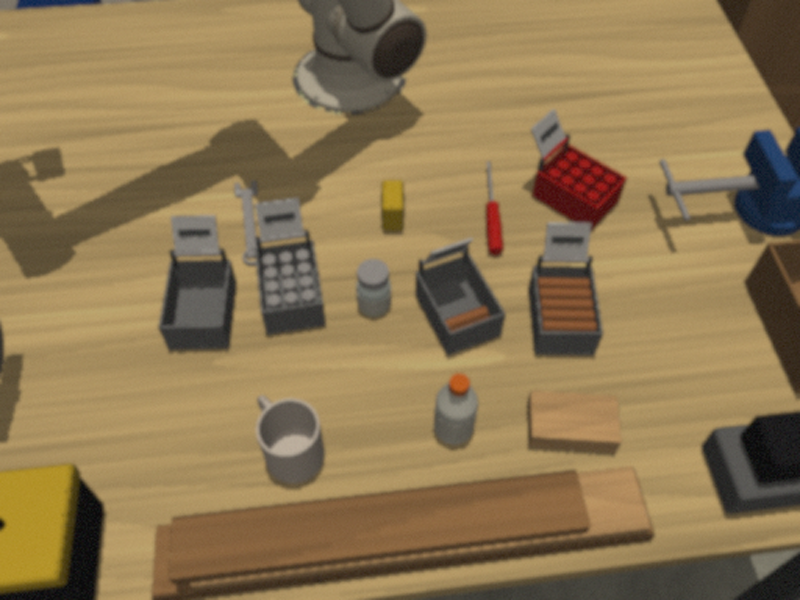

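View pics/side0.png

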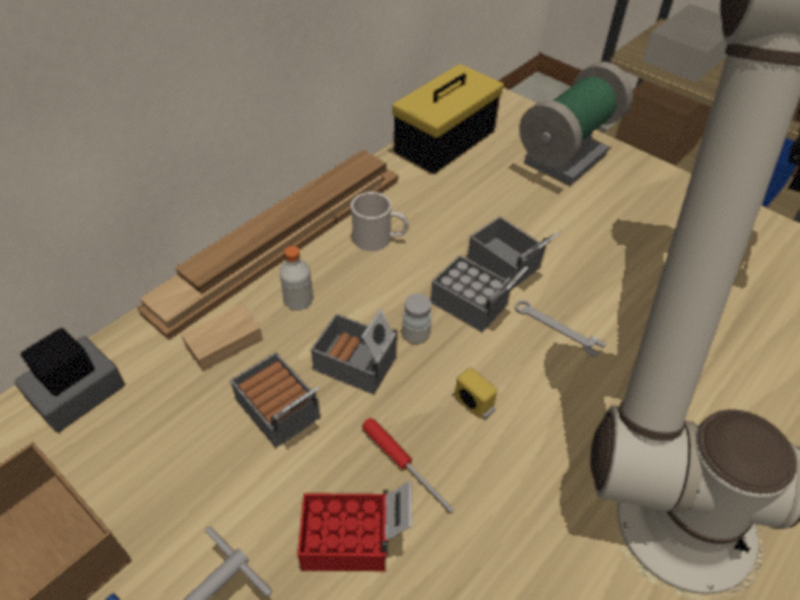

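Scene picture (800x600 px): empty bin (198,305), bolts bin (290,285), jar (374,290), bin_last (460,310), dowels bin (565,310). The look-alike red bin is at (578,183) and isn't wanted. The tags of empty, bolts and dowels lean forward with the bar showing; bin_last's leans back. Next is a close crop to get the rim corners.

```bash
python3 - <<'E'
import cv2,numpy as np,pickle
d=pickle.load(open("d0.pkl","rb"));im=d["scene"]["img"][...,::-1]
a=im[130:230,95:247];b=im[130:230,255:407]
o=np.vstack([cv2.resize(x,None,fx=5,fy=5,interpolation=cv2.INTER_CUBIC)[100:400] if 0 else cv2.resize(x[5:],(760,475),interpolation=cv2.INTER_CUBIC) for x in(a,)])
cv2.imwrite("pics/c1.png",o)
cv2.imwrite("pics/c2.png",cv2.resize(b[5:],(760,475),interpolation=cv2.INTER_CUBIC))
E
```

```text
(no output)
```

View pics/c1.png

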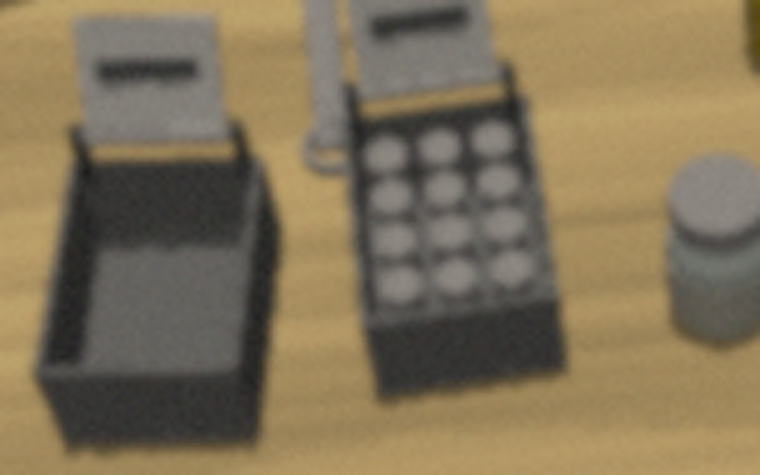

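View pics/c2.png

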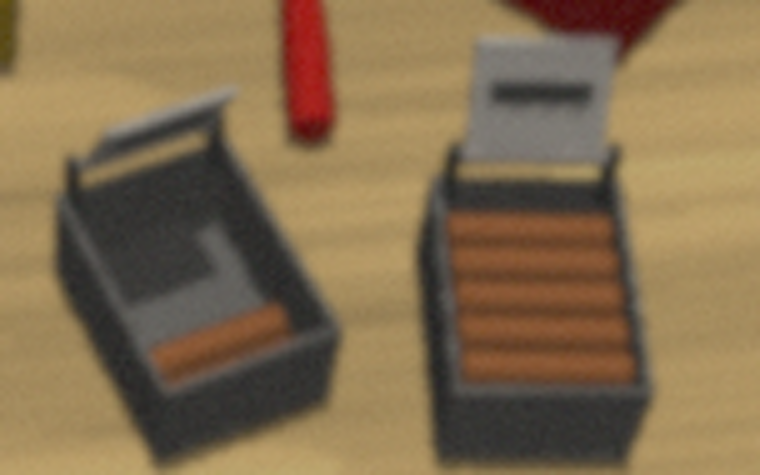

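The crops confirm the choice: both bolts and dowels are full, and last holds two dowels. In c1, ear tops are at (77,127)/(235,125) for empty and (350,83)/(508,68) for bolts. In c2 they're at (73,160)/(213,128) for last and (455,150)/(613,150) for dowels. I also read the back corners.

```bash
python3 - <<'E'
import cv2,numpy as np,pickle
from scipy.optimize import least_squares
c=pickle.load(open("d0.pkl","rb"))["scene"]
P=np.array([[-58,-37,84],[-58,37,84],[60,-45,60],[60,45,60],[60,-45,0],[60,45,0]])/1e3
B=dict(empty=(95,[(77,127),(235,125),(40,372),(243,374),(68,445),(257,440)]),
bolts=(95,[(350,83),(508,68),(371,318),(555,298),(378,398),(563,368)]),
last=(255,[(73,160),(213,128),(165,393),(337,333),(160,462),(328,402)]),
dowels=(255,[(455,150),(613,150),(445,392),(648,388),(437,462),(628,460)]))
def proj(W): return cv2.projectPoints(W,np.array(c["rvec"],float),np.array(c["tvec"],float),c["camera_matrix"],None)[0][:,0]
def W(p,P=P):
    C,S=np.cos(p[2]),np.sin(p[2]);return P@np.array([[C,-S,0],[S,C,0],[0,0,1]]).T+[p[0],p[1],0]
out={}
for n,(u0,q) in B.items():
    q=(np.array(q)+.5)/5-.5+[u0,135]
    s=least_squares(lambda p:(proj(W(p))-q).ravel(),[.6,0,0]);out[n]=s.x
    print(n,s.x.round(4),np.degrees(s.x[2]).round(1),"res",np.abs(s.fun).max().round(2),"hinge",W(s.x,np.array([[-.058,0,.078]]))[0].round(3))
pickle.dump(out,open("bins.pkl","wb"))
K=np.linalg.inv(c["camera_matrix"]);R=cv2.Rodrigues(np.array(c["rvec"]))[0];o=-R.T@np.array(c["tvec"]).ravel()
for n,u,v,z in[("jar",374/1.5625,270/1.5625,.085),("tape",393/1.5625,190/1.5625,.06),("glue",459/1.5625,383/1.5625,.13),("mug",290/1.5625,420/1.5625,.09),("redtag",550/1.5625,132/1.5625,.11)]:
    dd=R.T@K@[u,v,1];print(n,(o+dd*(z-o[2])/dd[2]).round(3))
E
```

```text
empty [ 0.5243 -0.2621 -0.0868] -5.0 res 1.38 hinge [ 0.467 -0.257  0.078]
bolts [ 0.5075 -0.1287  0.0553] 3.2 res 2.41 hinge [ 0.45  -0.132  0.078]
last [0.5698 0.118  0.2858] 16.4 res 2.86 hinge [0.514 0.102 0.078]
dowels [ 0.5974  0.2717 -0.1285] -7.4 res 1.15 hinge [0.54  0.279 0.078]
jar [ 0.533 -0.002  0.085]
tape [0.359 0.045 0.06 ]
glue [0.754 0.084 0.13 ]
mug [ 0.76  -0.131  0.09 ]
redtag [0.307 0.308 0.11 ]
```

```bash
cat > h.py <<'E'
from station import r
import numpy as np,pickle
from scipy.spatial.transform import Rotation as Ro
H={n:(np.array([p[0]-.058*np.cos(p[2]),p[1]-.058*np.sin(p[2])]),p[2]) for n,p in pickle.load(open("bins.pkl","rb")).items()}
def go(n,dx,z,dy=0):
    s=r.sense();T=np.array(s["ee_rot"]);h,a=H[n]
    t=np.r_[h+np.array([[np.cos(a),-np.sin(a)],[np.sin(a),np.cos(a)]])@[dx,dy],z]
    G=Ro.from_euler("z",a).as_matrix()@np.diag([-1,1,-1.])
    print(n,dx,z,"mm",(T.T@(t-s["tcp_pos"])*1e3).round(0),"rot",Ro.from_matrix(T.T@G).as_rotvec().round(3))
E
python3 -c "
from h import *
go('bolts',-.075,.22);go('bolts',-.075,.137)"
```

```text
bolts -0.075 0.22 mm [-327.  396.   27.] rot [ 0.002 -0.     0.206]
bolts -0.075 0.137 mm [-327.  396.  110.] rot [ 0.002 -0.     0.206]
```

{"name": "move_arm", "arguments": {"series": [{"grip":0,"xyz":[-32,39,3],"angular":[0,0,0.05]},{"grip":0,"xyz":[-64,78,6],"angular":[0,0,0.1]},{"grip":0,"xyz":[-95,115,9],"angular":[0,0,0.15]},{"grip":0,"xyz":[-126,152,12],"angular":[0,0,0.206]},{"grip":0,"xyz":[-157,190,15],"angular":[0,0,0.206]},{"grip":0,"xyz":[-188,228,18],"angular":[0,0,0.206]},{"grip":0,"xyz":[-219,265,20],"angular":[0,0,0.206]},{"grip":0,"xyz":[-250,303,22],"angular":[0,0,0.206]},{"grip":0,"xyz":[-281,340,24],"angular":[0,0,0.206]},{"grip":0,"xyz":[-312,377,26],"angular":[0,0,0.206]}]}}

```text
time_s: 1.1
tcp_pos: [0.3657, -0.1568, 0.2215]
ee_rot: [[-0.998, -0.056, 0.0], [-0.056, 0.998, 0.0], [-0.0, 0.0, -1.0]]
wrist_force: [0.3, 0.2, -0.5]
gripper_width: 0.172
gripper_force: 0.0
```

```bash
python3 -c "
from h import *
print(r.sense()['gripper_width']);go('bolts',-.075,.22);go('bolts',-.075,.137)"
```

```text
0.17185877406376446
bolts -0.075 0.22 mm [-10.  20.   2.] rot [0.    0.    0.001]
bolts -0.075 0.137 mm [-10.  20.  85.] rot [0.    0.    0.001]
```

{"name": "move_arm", "arguments": {"series": [{"grip":0,"xyz":[-9,20,40],"angular":[0,0,0]},{"grip":0,"xyz":[-9,20,85],"angular":[0,0,0]},{"grip":0,"xyz":[-9,20,85],"angular":[0,0,0]},{"grip":0,"xyz":[-30,20,85],"angular":[0,0,0]},{"grip":0,"xyz":[-50,20,85],"angular":[0,0,0]},{"grip":0,"xyz":[-68,20,85],"angular":[0,0,0]},{"grip":0,"xyz":[-80,20,85],"angular":[0,0,0]},{"grip":0,"xyz":[-88,20,85],"angular":[0,0,0]},{"grip":0,"xyz":[-95,20,85],"angular":[0,0,0]},{"grip":0,"xyz":[-98,20,85],"angular":[0,0,0]}]}}

```text
time_s: 2.1
tcp_pos: [0.462, -0.1336, 0.1368]
ee_rot: [[-0.998, -0.055, -0.001], [-0.055, 0.998, -0.0], [0.001, -0.0, -1.0]]
wrist_force: [-4.3, -0.9, 1.5]
gripper_width: 0.004
gripper_force: 1.9
```

```bash
python3 - <<'E'
from h import *
import cv2
go('bolts',.018,.137)
c=r.capture("side");cv2.imwrite("pics/s2.png",cv2.resize(c["img"][130:330,180:430,::-1],(750,600),interpolation=cv2.INTER_CUBIC))
E
```

```text
bolts 0.018 0.137 mm [-6.  2. -0.] rot [-0.    -0.001  0.   ]
```

View pics/s2.png

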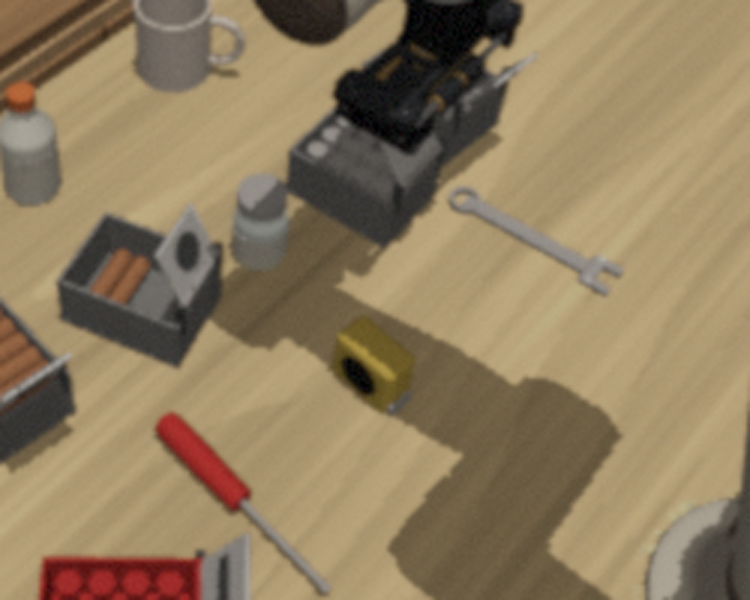

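The push force climbed to 4.3 N, well above what the hinge needs, so the bolts tag is at its back stop. In the picture, bin_last and the bystanders stand as before. Next I retract and go on to the dowels bin.

{"name": "move_arm", "arguments": {"series": [{"grip":0,"xyz":[20,0,0],"angular":[0,0,0]},{"grip":0,"xyz":[40,0,-40],"angular":[0,0,0]},{"grip":0,"xyz":[40,0,-85],"angular":[0,0,0]}]}}

```text
time_s: 2.45
tcp_pos: [0.4186, -0.1356, 0.221]
ee_rot: [[-0.998, -0.055, -0.006], [-0.055, 0.998, 0.001], [0.006, 0.001, -1.0]]
wrist_force: [2.3, -0.3, -0.3]
gripper_width: 0.004
gripper_force: 0.0
```

```bash
python3 -c "
from h import *
go('dowels',-.075,.22)"
```

```text
dowels -0.075 0.22 mm [-70. 421.   1.] rot [ 0.    -0.006  0.184]
```

{"name": "move_arm", "arguments": {"series": [{"grip":0,"xyz":[-8,47,1],"angular":[0,0,0.05]},{"grip":0,"xyz":[-16,94,1],"angular":[0,0,0.1]},{"grip":0,"xyz":[-24,141,1],"angular":[0,0,0.15]},{"grip":0,"xyz":[-32,188,1],"angular":[0,0,0.184]},{"grip":0,"xyz":[-40,235,1],"angular":[0,0,0.184]},{"grip":0,"xyz":[-48,282,1],"angular":[0,0,0.184]},{"grip":0,"xyz":[-56,329,1],"angular":[0,0,0.184]},{"grip":0,"xyz":[-63,376,1],"angular":[0,0,0.184]},{"grip":0,"xyz":[-70,421,1],"angular":[0,0,0.184]},{"grip":0,"xyz":[-70,421,1],"angular":[0,0,0.184]}]}}

```text
time_s: 3.45
tcp_pos: [0.4693, 0.2934, 0.2203]
ee_rot: [[-0.992, 0.123, 0.002], [0.123, 0.992, 0.002], [-0.002, 0.002, -1.0]]
wrist_force: [0.1, 0.2, -0.5]
gripper_width: 0.006
gripper_force: 0.0
```

```bash
python3 -c "
from h import *
go('dowels',-.075,.137);go('dowels',.018,.137)"
```

```text
dowels -0.075 0.137 mm [ 3. -5. 83.] rot [0.002 0.002 0.005]
dowels 0.018 0.137 mm [-90.  -6.  83.] rot [0.002 0.002 0.005]
```

{"name": "move_arm", "arguments": {"series": [{"grip":0,"xyz":[3,-5,42],"angular":[0,0,0]},{"grip":0,"xyz":[3,-5,83],"angular":[0,0,0]},{"grip":0,"xyz":[0,-5,83],"angular":[0,0,0]},{"grip":0,"xyz":[-20,-5,83],"angular":[0,0,0]},{"grip":0,"xyz":[-40,-5,83],"angular":[0,0,0]},{"grip":0,"xyz":[-58,-5,83],"angular":[0,0,0]},{"grip":0,"xyz":[-70,-5,83],"angular":[0,0,0]},{"grip":0,"xyz":[-78,-5,83],"angular":[0,0,0]},{"grip":0,"xyz":[-83,-5,83],"angular":[0,0,0]},{"grip":0,"xyz":[-85,-5,83],"angular":[0,0,0]}]}}

```text
time_s: 4.45
tcp_pos: [0.5521, 0.2727, 0.1379]
ee_rot: [[-0.992, 0.128, -0.001], [0.128, 0.992, -0.0], [0.001, -0.0, -1.0]]
wrist_force: [-4.2, 1.2, 2.6]
gripper_width: 0.007
gripper_force: 2.6
```

Dowels gives the same stop reading. I'll retract and look at the scene before dealing with last.

{"name": "move_arm", "arguments": {"series": [{"grip":0,"xyz":[20,0,0],"angular":[0,0,0]},{"grip":0,"xyz":[40,0,-40],"angular":[0,0,0]},{"grip":0,"xyz":[40,0,-88],"angular":[0,0,0]},{"grip":0,"xyz":[40,0,-88],"angular":[0,0,0]}]}}

```text
time_s: 4.85
tcp_pos: [0.5154, 0.2803, 0.2337]
ee_rot: [[-0.992, 0.125, 0.013], [0.125, 0.992, 0.008], [-0.012, 0.01, -1.0]]
wrist_force: [0.3, -0.1, 0.2]
gripper_width: 0.009
gripper_force: 0.0
```

```bash
python3 - <<'E'
from h import *
import cv2
go('last',.080,.222);go('last',-.018,.137)
c=r.capture("scene");cv2.imwrite("pics/s3.png",cv2.resize(c["img"][100:250,90:410,::-1],(800,375),interpolation=cv2.INTER_CUBIC))
E
```

```text
last 0.08 0.222 mm [ -94. -146.   11.] rot [ 0.007  0.014 -0.411]
last -0.018 0.137 mm [  -3. -186.   95.] rot [ 0.007  0.014 -0.411]
```

View pics/s3.png

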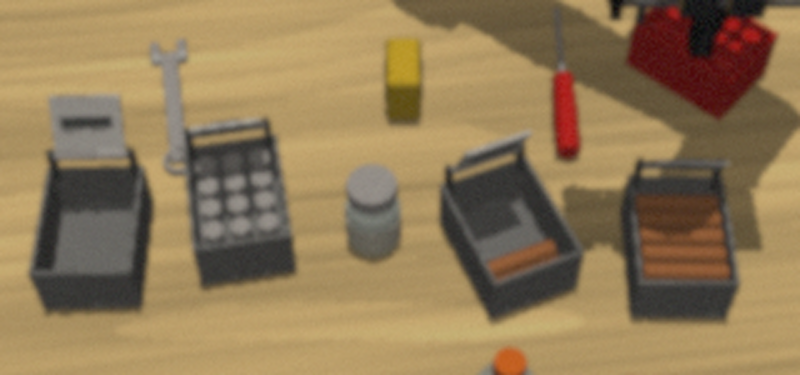

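Both full-bin tags, at (230,130) and (683,170), now lean back as seen edge-on, and nothing has shifted. Next I go behind the last tag, whose edge is at (495,150).

{"name": "move_arm", "arguments": {"series": [{"grip":0,"xyz":[-25,-40,4],"angular":[0,0,-0.1]},{"grip":0,"xyz":[-50,-78,4],"angular":[0,0,-0.2]},{"grip":0,"xyz":[-75,-116,4],"angular":[0,0,-0.3]},{"grip":0,"xyz":[-94,-146,4],"angular":[0,0,-0.411]},{"grip":0,"xyz":[-94,-146,4],"angular":[0,0,-0.411]},{"grip":0,"xyz":[-94,-146,4],"angular":[0,0,-0.411]}]}}

```text
time_s: 5.5
tcp_pos: [0.587, 0.1203, 0.2205]
ee_rot: [[-0.961, -0.277, -0.002], [-0.277, 0.961, -0.0], [0.002, 0.0, -1.0]]
wrist_force: [-0.7, 0.8, 0.6]
gripper_width: 0.003
gripper_force: 0.0
```

```bash
python3 -c "
from h import *
go('last',.080,.137);go('last',-.018,.137)"
```

```text
last 0.08 0.137 mm [-5.  3. 83.] rot [ 0.    -0.002 -0.006]
last -0.018 0.137 mm [93.  2. 84.] rot [ 0.    -0.002 -0.006]
```

{"name": "move_arm", "arguments": {"series": [{"grip":0,"xyz":[-5,3,42],"angular":[0,0,0]},{"grip":0,"xyz":[-5,3,83],"angular":[0,0,0]},{"grip":0,"xyz":[-2,3,83],"angular":[0,0,0]},{"grip":0,"xyz":[18,3,83],"angular":[0,0,0]},{"grip":0,"xyz":[38,3,83],"angular":[0,0,0]},{"grip":0,"xyz":[56,3,83],"angular":[0,0,0]},{"grip":0,"xyz":[70,3,83],"angular":[0,0,0]},{"grip":0,"xyz":[79,3,83],"angular":[0,0,0]},{"grip":0,"xyz":[84,3,83],"angular":[0,0,0]},{"grip":0,"xyz":[87,3,83],"angular":[0,0,0]}]}}

```text
time_s: 6.5
tcp_pos: [0.5032, 0.1003, 0.1395]
ee_rot: [[-0.96, -0.28, 0.002], [-0.28, 0.96, 0.001], [-0.002, 0.0, -1.0]]
wrist_force: [0.9, 0.3, -1.1]
gripper_width: 0.002
gripper_force: 0.2
```

{"name": "move_arm", "arguments": {"series": [{"grip":0,"xyz":[2,0,0],"angular":[0,0,0]},{"grip":0,"xyz":[4,0,0],"angular":[0,0,0]},{"grip":0,"xyz":[4,0,0],"angular":[0,0,0]}]}}

```text
time_s: 6.8
tcp_pos: [0.5003, 0.0992, 0.139]
ee_rot: [[-0.96, -0.279, 0.003], [-0.279, 0.96, 0.001], [-0.003, 0.0, -1.0]]
wrist_force: [2.7, 1.0, 1.2]
gripper_width: 0.006
gripper_force: 1.3
```

The force has risen to 2.9 N, so this tag is at its stop. I'll retract and lift away, then check.

{"name": "move_arm", "arguments": {"series": [{"grip":0,"xyz":[-20,0,0],"angular":[0,0,0]},{"grip":0,"xyz":[-40,0,-40],"angular":[0,0,0]},{"grip":0,"xyz":[-40,0,-85],"angular":[0,0,0]},{"grip":0,"xyz":[-20,0,-130],"angular":[0,0,0]},{"grip":0,"xyz":[20,0,-150],"angular":[0,0,0]},{"grip":0,"xyz":[65,0,-150],"angular":[0,0,0]},{"grip":0,"xyz":[110,0,-150],"angular":[0,0,0]},{"grip":0,"xyz":[110,0,-150],"angular":[0,0,0]}]}}

```text
time_s: 7.6
tcp_pos: [0.3882, 0.0655, 0.2882]
ee_rot: [[-0.96, -0.279, -0.003], [-0.279, 0.96, -0.0], [0.003, 0.001, -1.0]]
wrist_force: [0.3, 0.9, 0.2]
gripper_width: 0.01
gripper_force: 0.0
```

```bash
python3 - <<'E'
from h import *
import cv2
a=r.capture("scene")["img"][100:250,90:410];b=r.capture("side")["img"][120:270,140:460]
cv2.imwrite("pics/s4.png",cv2.resize(np.vstack([a,b])[...,::-1],(640,600),interpolation=cv2.INTER_CUBIC))
E
```

```text
(no output)
```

View pics/s4.png

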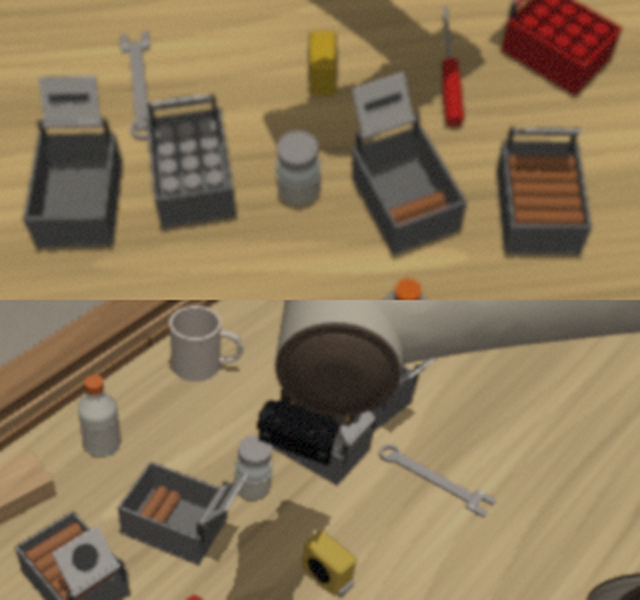

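The combined picture shows last (385,105) and empty (70,100) leaning forward with the bar up. Dowels (85,555) shows its disc over the bin, and bolts (183,105) leans back edge-on like dowels. The arm is clear of everything.

```bash
python3 -c "
from station import r
print(r.finish_job())"
```

```text
the job is handed in; nothing more can be done
None
```

The job is handed in: the dowels and bolts tags are pushed back over their bins, last's tag is forward, empty's was already forward, and nothing else looked moved in the last pictures; the judge's result was not shown.

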